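# Take the hub nut off the centrifuge rotor

### The arm

A 7-joint arm with a two-finger parallel gripper is mounted at the origin on the work surface. World frame = base frame: x ahead of the robot, y to its left, z up, the work surface at z = 0. Lengths are in mm, angles in rad, forces in N, time in s.
With the tool pointing down it reaches from about 425 to 875 mm from the base axis. Payload 4.7 kg.
Tool frame: the origin (TCP) lies midway between the tips of the shut fingers; the grasp point (between the pads) lies 19 mm behind it; z points along the fingers, y is the line along which they close (so a half turn about z gives the same grasp; the last joint's range is limited). The gripper opens to 87 mm and grips with 3 to 60 N. Pads are 19 mm wide; open, the fingers measure 117 mm over their backs; the gripper's body (75 mm by 190 mm) begins 51 mm behind the grasp point.
Start: joints at [-1.306, 0.321, -0.07, 1.45, 0.023, 1.371, -0.057], TCP at [161.346, 629.68, 183.487] pointing down, gripper open.
Joint ranges: [-2.86, 2.86], [-0.3, 2.09], [-1.38, 1.24], [0.06, 2.45], [-1.56, 4.7], [0.09, 2.05], [-2.69, 2.69]. Speed limits (rad/s): [2.57, 2.57, 3.14, 3.14, 3.14, 3.14, 3.14].

### API

Orientations are given as a unit quaternion [x, y, z, w].
In Python, from station import arm gives the robot as it stands.
- The arm moves only by the tool servo_tool, never from a script. Its argument "moves" is one flat list of numbers, 4 for each row, row after row: the shift along the tool's x, y, z in m, then the turn about the tool's z in degrees. In form: [tx, ty, tz, roll, tx, ty, tz, roll, ...]. A call has 1 to 20 rows; each row shifts and turns the commanded pose from where the row before left it, along the tool's axes as they then stand; what a row does not reach is not made up. A row lasts 1/12 s, in which the tool goes at most 41.7 mm and 7.16 degrees, less where a joint would pass 70% of its speed; a pose out of reach is approached as far as the arm can. A call with a gripper value outside its range is refused whole. "claw" is the finger opening in m, from 0 to 0.087, set as the call begins (left out, the last holds). The fingers move at their own pace and stop on an object; "newtons" is the grip in N (left out, the last holds). Time passes only in rows, so rows that do not move let the fingers close. It gives the time, the measured TCP pose, the force, the opening and the grip force at its end, in the units of the state.
- arm.state(): the state, without advancing time (a new reading comes with each control period).
- arm.read_camera(name): name is "side" or "top"; returns the picture (384x512x3 uint8, blue, green, red); there is no depth.
- arm.camera_params(name): a dict with "camera_matrix" (3x3 intrinsics, pixels), "k1" (the pictures are not rectified: a ray, as slopes to the right and down, at radius r is drawn at 1 + k1 r^2 times it, then the intrinsics apply), "R" (3x3) and "t" (3): a world point X has camera coordinates R X + t. Camera axes: x right, y down, z forward; pixel columns grow to the right and rows downward; lengths in mm; the calibration is good to about 2 mm. A picture is of the moment at which its call begins. camera_params takes no time and is no camera call.
- arm.job_done(): hands the job in; it is judged then, once.
The state is a dict: "t": time; "joint_pos": joint angles; "qvel": joint speeds; "joint_torque": joint torques, N m; "tool_pos": TCP position; "eef_rot": TCP orientation; "ft_force": force on the tool from outside, world axes, zero at the start; "wrist_torque": the same for the moment, N m; "grip_width": opening from 0.0 (shut) to 1.0 (fully open); "grasp_force": force on a finger pad.
Only numpy, scipy, OpenCV 4.12 (cv2) and the standard library are available. Lean on these libraries where they do the work, as an engineer would, in place of code of your own. Each camera call takes 0.05 s, during which the arm holds its last target. There are 200 camera calls.

### The job

The lid of the inspection van's small centrifuge is already off: take the black hub nut off the spindle so that the rotor can be lifted out for cleaning. Nobody knows whether this machine's spindle has a left-hand or a right-hand quick thread, so feel which way the nut gives and which way it only meets a stop, turn it loose, and lift it off. Finish while still gripping the nut, holding it still and upright, at least a hand's breadth (80 mm) above its seat and over the bowl so that drips fall in there; leave the lid, the bottle and the cup where they stand.

Things in the scene. Friction and masses are not known exactly. Their poses are not given: they have to be found in the camera images.
- nut_center (a point): Centre of the hub nut, half-way up on its axis (z up): a black round hand nut, bright disc on top, 51 mm across, 42 mm tall, 0.08 to 0.15 kg, in the middle of the white rotor, its top 13 mm above the housing's deck. Grip it across its sides from above, at any yaw; nothing stands above the rotor within 95 mm of its axis. Inside, two lugs hold it on a quick thread, left- or right-hand.
- nut_top (a point): Centre of the nut's top, 21 mm above its centre. Loosening (clockwise or anticlockwise from above, unknown) it turns easily, below 0.2 N m. Tightening, within 15 degrees it meets a dead stop: in a 30 N grip the torque jumps past 0.5 N m, then the grip slips. Loosened 65 degrees from its start it is surely free to lift off; near 140 degrees is a second stop, where it binds if twisted hard.
- hub (a point): The nut's seat: centre of the top of the rotor's boss, on the spindle axis, 136 mm above the bench, fixed to the centrifuge. The boss is 49 mm across and 14 mm higher than the rest of the rotor. Seated, the nut's underside lies here, its centre 21 mm higher. Before it is free it can be pulled up only 2 to 5 mm; free, it must rise 25 mm to clear the spindle.
- centrifuge: Small benchtop centrifuge, fixed: white square housing 270 x 270 mm, deck 165 mm above the bench, round steel bowl 200 mm across; in it a white rotor 172 mm across with eight empty tube pockets, its flat top 122 mm above the bench, held still by its brake. Origin at the centre of the underside, below the spindle; x points away from the front panel with its two knobs, z up.
- lid: The lift-off lid of the centrifuge, lying loose on the bench: white, round, 224 mm across, 52 mm tall with its knob. Origin at the centre of its underside. To be left alone.
- bottle: Clear bottle with a red cap and a red label, 60 mm across, 130 mm tall, standing loose on the bench. Origin at the centre of its underside. To be left alone.
- cup: Small clear sample cup, 52 mm across, 45 mm tall, standing loose on the bench. Origin at the centre of its underside. To be left alone.
There are look-alikes about, which are no part of the job. Leave any yellow look-alike of the part that bears nut_center alone.

How it is judged:
By the outcome, as a careful person would: the job done as asked, in the order asked, and still so for the second after the job is handed in, while the arm keeps its last pose, push and grip.
It also fails if it takes over 48 s, if anything falls off the work surface, if the arm or the gripper's body presses on something with over 40 N, if the wrist force passes 120 N, or if a joint passes its speed limit or range.

## Working session

There is one attempt and no reset: what is moved stays moved. The work goes in short steps, Python scripts to look and compute and a tool call to move; the robot and the scene stay as the last step left them, time stands still between calls to the robot, and variables do not carry over. Pictures are saved under pics/ and viewed, at most 10 in all, crops included, and the job is handed in when it is done.

Besides the shell and the picture viewer there is one more tool, called as name(argument=value, ...) on one line, values as JSON. servo_tool: Moves the arm, as the interface text tells. Its arguments: {"type":"object","properties":{"moves":{"type":"array","items":{"type":"number"}},"claw":{"type":"number"},"newtons":{"type":"number"}},"required":["moves"]}

```bash
mkdir -p pics; python3 - <<'E'
from station import arm
import cv2
for n in("top","side"):
    cv2.imwrite(f"pics/{n}0.png",arm.read_camera(n)); p=arm.camera_params(n); print(n,p)
s=arm.state();print({k:s[k] for k in("t","tool_pos","eef_rot","ft_force","wrist_torque","grip_width")})
E
```

```text
top {'camera_matrix': array([[355.01814825,   0.        , 256.89775722],
       [  0.        , 355.01814825, 190.87923131],
       [  0.        ,   0.        ,   1.        ]]), 'k1': -0.04527321993323639, 'R': array([[-0.00245588, -0.99999605,  0.00136783],
       [-0.99856363,  0.00237915, -0.05352577],
       [ 0.05352231, -0.00149732, -0.99856553]]), 't': array([  25.91758981,  612.07281281, 1147.13081216])}
side {'camera_matrix': array([[451.20351205,   0.        , 256.00772924],
       [  0.        , 451.20351205, 195.27110913],
       [  0.        ,   0.        ,   1.        ]]), 'k1': -0.07964506860665976, 'R': array([[-0.97064675, -0.24006561,  0.0146079 ],
       [-0.19206161,  0.73713099, -0.64788135],
       [ 0.14476609, -0.63166954, -0.76160119]]), 't': array([ 593.50273635,  174.4210433 , 1369.8452387 ])}
{'t': 0.1, 'tool_pos': array([161.20452441, 629.11772736, 182.47796788]), 'eef_rot': array([ 1.25040442e-01,  9.92151282e-01, -8.47806343e-04, -5.46212939e-05]), 'ft_force': array([ 0.2438196 , -0.39960016,  0.09246438]), 'wrist_torque': array([ 0.01831741, -0.04800599,  0.02278767]), 'grip_width': 0.99891154636629}
```

View pics/top0.png

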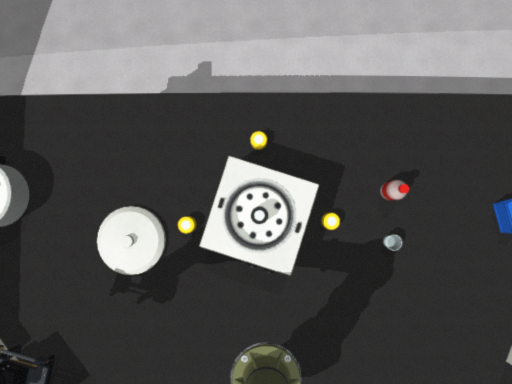

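View pics/side0.png

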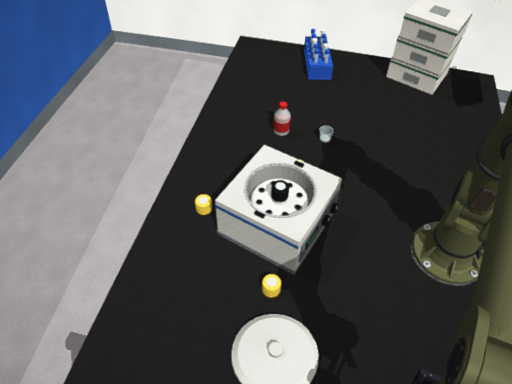

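The top view shows the housing with the black nut at (260,215) and yellow look-alikes at (259,140), (187,225) and (331,221). The lid is at (131,240), the bottle at (397,190) and the cup at (393,242). In the side view the nut is at (280,188) and the yellow ones are at (203,204) and (271,286). I choose the black nut in the rotor and check it in a crop.

```bash
cat > h.py <<'E'
import numpy as np,cv2
from scipy.optimize import least_squares
from station import arm
def proj(n,X):
    p=arm.camera_params(n);c=p["R"]@np.asarray(X,float)+p["t"];s=c[:2]/c[2];s=s*(1+p["k1"]*(s@s));K=p["camera_matrix"]
    return np.array([K[0,0]*s[0]+K[0,2],K[1,1]*s[1]+K[1,2]])
def atz(n,uv,z): # world xy at height z
    return least_squares(lambda q:proj(n,[q[0],q[1],z])-uv,[500,0]).x
def tri(a,b): return least_squares(lambda X:np.r_[proj("top",X)-a,proj("side",X)-b],[500,0,150])
E
python3 - <<'E'
from h import *
t=cv2.imread("pics/top0.png")[165:265,210:310];s=cv2.imread("pics/side0.png")[150:230,240:320]
a=cv2.resize(t,(400,400),interpolation=cv2.INTER_CUBIC);b=cv2.resize(s,(400,400),interpolation=cv2.INTER_CUBIC)
cv2.imwrite("pics/crop0.png",np.hstack([a,b]))
for z,uv in((178,(260,215)),): print(atz("top",uv,z),atz("side",(279,184),z))
E
```

```text
[535.53023151  16.12306824] [541.59871518  16.8056674 ]
```

View pics/crop0.png

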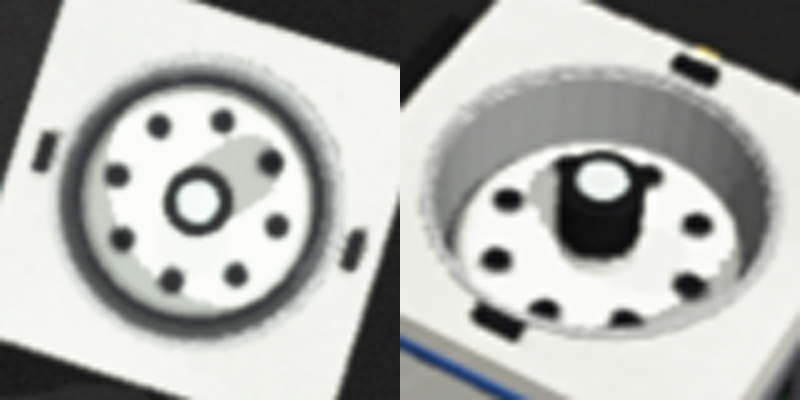

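The crop shows a black nut with a bright disc on top, centred in the white rotor: disc at about (259,215) in top and (280,186) in side. It is the right part, so I measure the disc centroids.

```bash
python3 - <<'E'
from h import *
out={}
for n,(u,v) in(("top",(259,215)),("side",(280,186))):
    g=cv2.cvtColor(cv2.imread(f"pics/{n}0.png"),6)[v-14:v+15,u-14:u+15]
    g=cv2.resize(g,None,fx=8,fy=8,interpolation=cv2.INTER_CUBIC)
    k,l,st,c=cv2.connectedComponentsWithStats((g>125).astype(np.uint8))
    i=l[116,116]; out[n]=(c[i]+.5)/8-.5+[u-14,v-14]; print(n,out[n],st[i]/8)
    print(atz(n,out[n],178))
r=tri(out["top"],out["side"]);print(r.x,r.fun)
s=arm.state();from scipy.spatial.transform import Rotation as R
print(R.from_quat(s["eef_rot"]).as_matrix().round(3),s["t"])
# sanity: housing edges yaw; lid distance etc
print(atz("top",(331,221),40),atz("top",(187,225),40),atz("top",(131,240),30))
E
```

```text
top [258.96949838 214.98756068] [  9.      9.     11.125  11.125 772.5  ]
[535.57244827  19.02055617]
side [280.05317208 185.5950153 ] [  9.25   10.125  10.75    8.    531.   ]
[537.38114765  22.06688351]
[536.62683334  19.17697781 174.95686094] [-0.06424369 -0.38977953  0.40388871  0.0252768 ]
[[-0.969  0.248 -0.   ]
 [ 0.248  0.969 -0.002]
 [-0.    -0.002 -1.   ]] 0.1
[ 513.64401847 -212.74420415] [502.04705884 248.4345456 ] [453.24912955 432.10414032]
```

servo_tool(moves=[0,0,-0.03,0,0,0,-0.03,0,-0.0214,-0.0207,0,0,-0.0214,-0.0207,0,0,-0.0214,-0.0207,0,0,-0.0214,-0.0207,0,0,-0.0214,-0.0207,0,0,-0.0214,-0.0207,0,0,-0.0214,-0.0207,0,0,-0.0214,-0.0207,0,0,-0.0214,-0.0207,0,0,-0.0214,-0.0207,0,0,-0.0214,-0.0207,0,0,-0.0214,-0.0207,0,0,-0.0214,-0.0207,0,0,-0.0214,-0.0207,0,0,-0.0214,-0.0207,0,0,-0.0214,-0.0207,0,0,-0.0214,-0.0207,0,0,-0.0214,-0.0207,0,0], claw=0.087)

```text
t: 1.77
tool_pos: [442.3, 171.6, 243.2]
eef_rot: [0.125, 0.992, 0.0, -0.0]
ft_force: [-0.3, 1.2, 0.0]
grip_width: 0.997
grasp_force: 0.0
```

servo_tool(moves=[-0.0214,-0.0207,0,0,-0.0214,-0.0207,0,0,-0.0214,-0.0207,0,0,-0.0214,-0.0207,0,0,0,0,0,0,0,0,0,0])

```text
t: 2.27
tool_pos: [504.6, 69.8, 243.1]
eef_rot: [0.127, 0.992, -0.0, -0.0]
ft_force: [0.3, 0.5, -0.6]
grip_width: 0.998
grasp_force: 0.0
```

```bash
cat >> h.py <<'E'
from scipy.spatial.transform import Rotation as Ro
def st(T=(536.5,20,142)):
    s=arm.state();M=Ro.from_quat(s["eef_rot"]).as_matrix()
    for k in("t","tool_pos","joint_pos","ft_force","wrist_torque","grip_width","grasp_force"):print(k,np.round(s[k],3))
    print(M.round(3));print("to go (tool)",(M.T@(np.array(T)-s["tool_pos"])).round(1))
E
python3 -c "from h import *;st()"
```

```text
t 2.267
tool_pos [504.63   69.83  243.104]
joint_pos [-0.712 -0.019  0.519  1.717  0.01   1.442  1.121]
ft_force [ 0.312  0.465 -0.624]
wrist_torque [0.085 0.08  0.014]
grip_width 0.998
grasp_force 0.0
[[-0.968  0.252 -0.001]
 [ 0.252  0.968 -0.   ]
 [ 0.001 -0.    -1.   ]]
to go (tool) [-43.5 -40.1 101.1]
```

servo_tool(moves=[-0.0217,-0.02,0,0,-0.0217,-0.02,0,0,0,0,0,7,0,0,0,7,0,0,0,7,0,0,0,7,0,0,0,7,0,0,0,7,0,0,0,7,0,0,0,7,0,0,0,7,0,0,0,0])

```text
t: 3.27
tool_pos: [535.9, 24.1, 243.1]
eef_rot: [0.625, 0.78, 0.0, -0.001]
ft_force: [-0.4, -0.6, -0.5]
grip_width: 1.0
grasp_force: 0.0
```

```bash
python3 - <<'E'
from h import *
st()
a=arm.read_camera("top")[140:290,185:335];b=arm.read_camera("side")[110:230,220:340]
cv2.imwrite("pics/c1.png",np.hstack([cv2.resize(x,(400,400),interpolation=cv2.INTER_CUBIC) for x in(a,b)]))
E
```

```text
t 3.267
tool_pos [535.911  24.093 243.109]
joint_pos [-0.681  0.049  0.614  1.66  -0.029  1.442  0.157]
ft_force [-0.385 -0.551 -0.536]
wrist_torque [-0.104  0.06   0.025]
grip_width 1.0
grasp_force 0.0
[[-0.218  0.976 -0.001]
 [ 0.976  0.218  0.001]
 [ 0.001 -0.001 -1.   ]]
to go (tool) [ -4.2  -0.3 101.1]
```

View pics/c1.png

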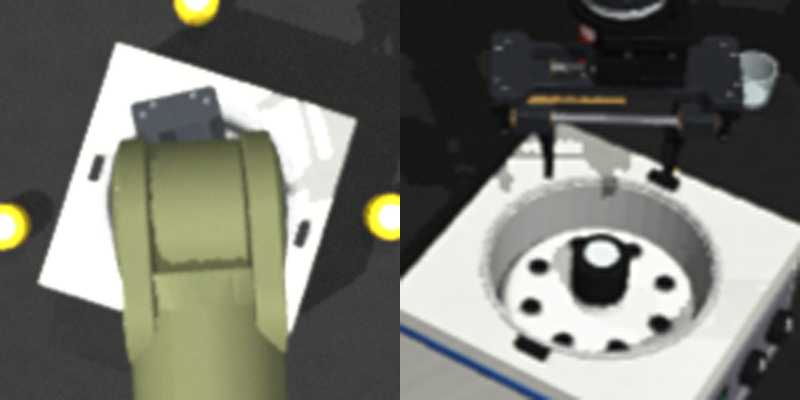

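Nothing is near the nut. In the side crop it stands at (600,265), with the fingers above it at (548,155) and (670,165). I go down now.

servo_tool(moves=[-0.004,0,0.02,0,0,0,0.02,0,0,0,0.02,0,0,0,0.02,0,0,0,0.012,0,0,0,0.009,0,0,0,0,0,0,0,0,0])

```text
t: 4.03
tool_pos: [537.6, 18.5, 142.7]
eef_rot: [0.625, 0.781, 0.0, 0.0]
ft_force: [0.2, 0.5, 0.2]
grip_width: 1.001
grasp_force: 0.0
```

servo_tool(moves=[0,0,0,0,0,0,0,0,0,0,0,0,0,0,0,0,0,0,0,0,0,0,0,0], claw=0.045, newtons=5)

```text
t: 4.53
tool_pos: [537.5, 18.3, 142.7]
eef_rot: [0.625, 0.781, 0.0, 0.0]
ft_force: [-0.3, -0.0, 0.0]
grip_width: 0.63
grasp_force: 0.0
```

```bash
python3 -c "from h import *;st()"
```

```text
t 4.533
tool_pos [537.536  18.318 142.693]
joint_pos [-0.661  0.112  0.622  1.807 -0.069  1.244  0.202]
ft_force [-0.268 -0.031  0.039]
wrist_torque [-0.025  0.043  0.033]
grip_width 0.63
grasp_force 0.0
[[-0.219  0.976  0.   ]
 [ 0.976  0.219  0.   ]
 [ 0.     0.    -1.   ]]
to go (tool) [ 1.9 -0.6  0.7]
```

servo_tool(moves=[0,0,0,0,0,0,0,0,0,0,0,0])

```text
t: 4.78
tool_pos: [537.4, 18.2, 142.5]
eef_rot: [0.625, 0.781, 0.0, 0.0]
ft_force: [-0.6, 0.6, -1.1]
grip_width: 0.527
grasp_force: 0.0
```

```bash
python3 -c "from h import *;st()"
```

```text
t 4.783
tool_pos [537.39   18.249 142.459]
joint_pos [-0.661  0.113  0.622  1.807 -0.069  1.244  0.202]
ft_force [-0.554  0.559 -1.071]
wrist_torque [-0.119  0.008 -0.012]
grip_width 0.527
grasp_force 0.0
[[-0.219  0.976  0.   ]
 [ 0.976  0.219  0.   ]
 [ 0.     0.    -1.   ]]
to go (tool) [ 1.9 -0.5  0.5]
```

```bash
python3 - <<'E'
from h import *
b=arm.read_camera("side")[140:230,220:340]
cv2.imwrite("pics/c2.png",cv2.resize(b,(800,600),interpolation=cv2.INTER_CUBIC))
print(arm.state()["grip_width"],arm.state()["grasp_force"])
E
```

```text
0.5224137380686895 0.0
```

View pics/c2.png

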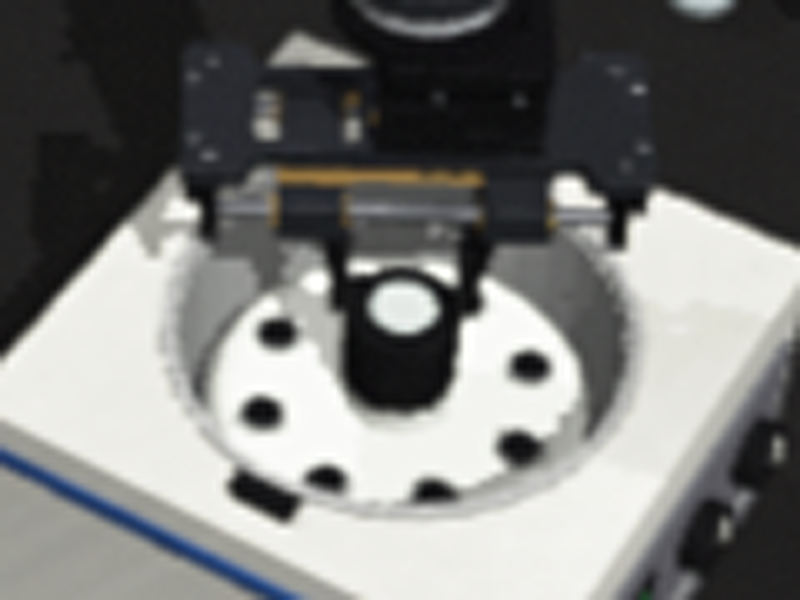

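```bash
python3 - <<'E'
from h import *
s=arm.state();M=Ro.from_quat(s["eef_rot"]).as_matrix();w=s["grip_width"]*87/2
pt=lambda X:((proj("side",X)-[220,140])/.15).round()
p=s["tool_pos"]
for sg in(-1,1):
    print("tip",pt(p+sg*w*M[:,1]),"pad centre",pt(p+sg*w*M[:,1]-19*M[:,2]))
for z in (136,157,178):print("nut",z,pt([536.5,20,z]))
P=arm.camera_params("side");print(-P["R"].T@P["t"]);print(atz("side",(220+470*.15,140+310*.15),142))
P=arm.camera_params("top");print(-P["R"].T@P["t"])
E
```

```text
tip [449. 353.] pad centre [452. 324.]
tip [346. 350.] pad centre [348. 322.]
nut 136 [398. 364.]
nut 157 [401. 333.]
nut 178 [403. 301.]
[ 411.27394519  879.19795417 1147.61007131]
[511.12932957 -14.11535921]
[ 549.86021508   26.1788928  1178.21150873]
```

```bash
python3 - <<'E'
from h import *
print("start tcp top",proj("top",[161.2,629.1,182.5]),"side",proj("side",[161.2,629.1,182.5]))
y=np.array([.976,.218,0]);p=np.array([535.9,24.1,243.1])
print("c1 tips",[proj("side",p+k*43.5*y) for k in(1,-1)])
print("if z=243 seen mid at",atz("side",(282.4,164.2),243))
b=arm.read_camera("top")[150:250,205:320]; 
t=cv2.imread("pics/top0.png")[284:384,0:115]
cv2.imwrite("pics/c3.png",np.hstack([cv2.resize(x,(400,348),interpolation=cv2.INTER_CUBIC) for x in(t,b)]))
E
```

```text
start tcp top [ 42.5708294  348.19207219] side [402.70987467 443.75190069]
c1 tips [array([265.99420523, 170.1700984 ]), array([297.43403305, 171.0209372 ])]
if z=243 seen mid at [539.09822385  -0.6684579 ]
```

View pics/c3.png

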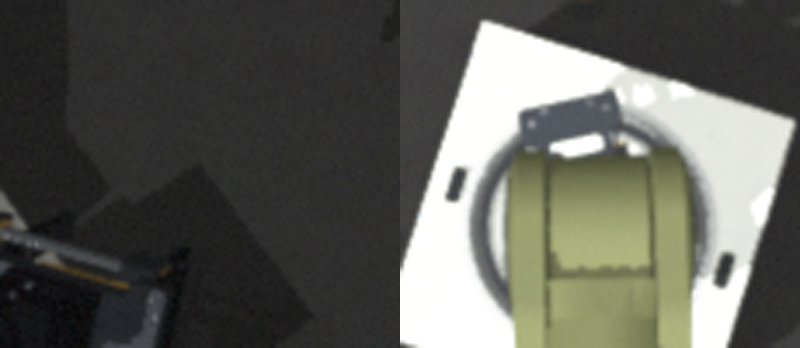

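```bash
python3 - <<'E'
from h import *
p=np.array([537.4,18.2,142.5]);y=np.array([.976,.219,0]);x=np.array([-.219,.976,0])
M=np.stack([x,y,[0,0,-1]],1)
# block corners in top crop (plate visible at far end): left-top (521,113), right-top (614,92), right-bottom(622,127), left-bottom(528,146)
for z in(220,240,260,280):
    print(z,[ (M.T@(np.r_[atz("top",(205+(u-400)*.2875,150+v*.2875),z),z]-p))[:2].round(0) for u,v in((521,113),(614,92),(622,127))])
# side: left block corners in c2.png (185,45),(205,200)
E
```

```text
220 [array([33., 96.]), array([-42.,  96.]), array([-42.,  68.])]
240 [array([32., 94.]), array([-41.,  94.]), array([-41.,  67.])]
260 [array([31., 93.]), array([-40.,  93.]), array([-40.,  66.])]
280 [array([31., 91.]), array([-39.,  91.]), array([-39.,  65.])]
```

servo_tool(moves=[0,0,0,0,0,0,0,0,0,0,0,0,0,0,0,0], claw=0.025, newtons=4)

```text
t: 5.22
tool_pos: [537.4, 18.2, 142.5]
eef_rot: [0.625, 0.781, 0.0, 0.0]
ft_force: [1.4, 0.0, -0.3]
grip_width: 0.322
grasp_force: 0.0
```

```bash
python3 - <<'E'
from h import *
st()
b=arm.read_camera("side");cv2.imwrite("pics/side_c4.png",b)
cv2.imwrite("pics/c4.png",cv2.resize(b[160:208,250:314],(800,600),interpolation=cv2.INTER_CUBIC))
E
```

```text
t 5.217
tool_pos [537.412  18.243 142.477]
joint_pos [-0.66   0.113  0.622  1.807 -0.069  1.244  0.202]
ft_force [ 1.389  0.015 -0.292]
wrist_torque [-0.119  0.007  0.004]
grip_width 0.322
grasp_force 0.0
[[-0.219  0.976  0.   ]
 [ 0.976  0.219  0.   ]
 [ 0.     0.    -1.   ]]
to go (tool) [ 1.9 -0.5  0.5]
```

View pics/c4.png

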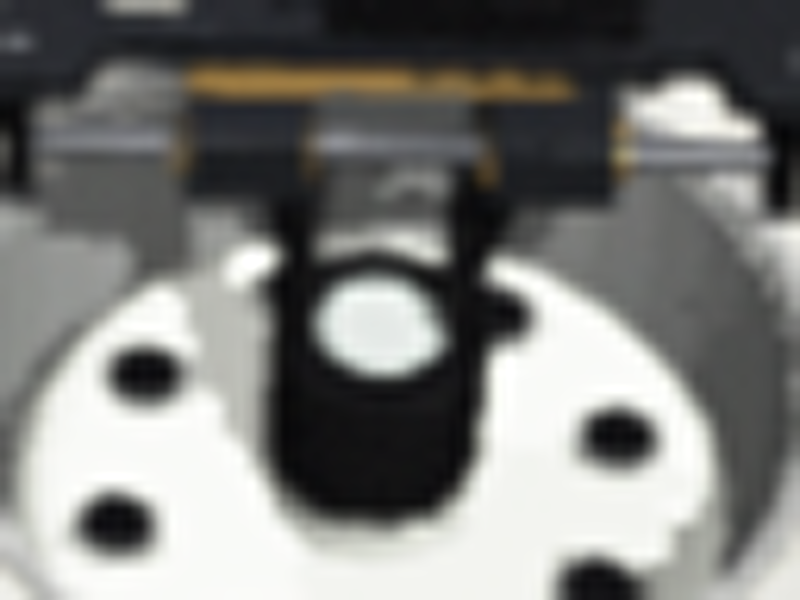

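The fingers (inner gap from 310 to 455 in the crop) hide behind or end at the nut, which stands at (378,400). I compare pixels with the clean picture to see which.

```bash
python3 - <<'E'
from h import *
np.set_printoptions(linewidth=200)
a=cv2.imread("pics/side0.png",0);b=cv2.imread("pics/side_c4.png",0)
print(a[176:194,270:292]);print(b[176:194,270:292])
p=np.array([537.4,18.2,142.5]);y=np.array([.976,.219,0]);x=np.array([-.219,.976,0])
for z in(0,19,70):
  for X in(-37,-9.5,9.5,37): print(z,X,[proj("side",p+X*x+k*y+[0,0,z]).round(1) for k in(-14,14)])
E
```

```text
[[149 147 146 146 145 145 142 141 142 142 142 140 136 135 137 135 135 131 129 130 128 129]
 [147 146 146 146 146 146 144 143 144 144 144 141 137 137 136 135 134 129 128 129 129 128]
 [150 152 158 166 179 187 186 184 184 185 185 181 171 159 151 144 136 130 129 127 128 128]
 [201 206 209 217 238 246 242 236 234 230 231 227 216 204 205 203 191 179 161 138 130 128]
 [252 249 238 224 230 237 203 151 125  88  86  97 124 175 229 249 250 247 234 198 168 149]
 [241 183 110  88  73  73  55  42  48  59  60  48  46  50  91 170 237 252 253 247 232 214]
 [156  76  22  20  18  19  56 114 152 172 174 159 135  84  39  46 121 196 224 209 216 243]
 [132  60  19  19  21  48 143 226 246 246 245 246 237 196 120  38  30  62  73  67  84 151]
 [149  92  30  22  31 102 209 244 243 242 243 244 244 245 206  88  24  21  21  20  22  59]
 [173 117  40  21  41 150 233 243 241 240 240 241 242 244 231 141  38  22  23  22  20  35]
 [182 127  38  19  40 144 230 243 241 240 240 240 241 244 245 188  53  20  22  34  51  80]
 [169 106  30  20  30 100 201 242 243 242 241 241 242 244 228 142  39  21  29  94 144 172]
 [166 10
[... 2121 characters left out ...]
18  19  18  20  20  20  19  19  16  32 137 239 251 249]]
0 -37 [array([284.2, 183.4]), array([274.8, 183.2])]
0 -9.5 [array([284.3, 190.3]), array([274.9, 190.1])]
0 9.5 [array([284.5, 195.2]), array([274.9, 195. ])]
0 37 [array([284.7, 202.5]), array([275. , 202.2])]
19 -37 [array([284.6, 179.1]), array([275.1, 178.9])]
19 -9.5 [array([284.8, 186.1]), array([275.2, 185.8])]
19 9.5 [array([284.9, 191. ]), array([275.2, 190.7])]
19 37 [array([285.1, 198.3]), array([275.3, 198. ])]
70 -37 [array([285.7, 167.2]), array([276. , 166.9])]
70 -9.5 [array([285.9, 174.2]), array([276. , 173.9])]
70 9.5 [array([286. , 179.1]), array([276.1, 178.8])]
70 37 [array([286.2, 186.4]), array([276.1, 186.2])]
```

The finger covers the disc's upper right edge, so the fingers are above the nut. The real tool therefore stands some 35 mm higher than its reading, and about 5 mm to -y. I open, shift and go down in small checked steps.

servo_tool(moves=[0,0,0,0,0,0,0,0,0,0,0,0,0,0,0,0,0,0,0,0,0,0,0,0,0,0,0,0,0,0,0,0,0.005,0,0,0,0,0,0.006,0,0,0,0.006,0,0,0,0,0], claw=0.087)

```text
t: 6.27
tool_pos: [535.2, 23.3, 128.8]
eef_rot: [0.625, 0.781, -0.001, -0.001]
ft_force: [-0.4, 1.2, -1.3]
grip_width: 0.987
grasp_force: 0.0
```

```bash
python3 - <<'E'
from h import *
st()
b=arm.read_camera("side");cv2.imwrite("pics/side_c5.png",b);t=arm.read_camera("top")
cv2.imwrite("pics/c5.png",np.hstack([cv2.resize(b[150:206,248:318],(500,400),interpolation=cv2.INTER_CUBIC),cv2.resize(t[165:245,230:290],(300,400),interpolation=cv2.INTER_CUBIC)]))
E
```

```text
t 6.267
tool_pos [535.16   23.262 128.81 ]
joint_pos [-0.664  0.122  0.618  1.826 -0.075  1.219  0.197]
ft_force [-0.382  1.19  -1.253]
wrist_torque [-0.173  0.109 -0.045]
grip_width 0.987
grasp_force 0.0
[[-0.219  0.976 -0.002]
 [ 0.976  0.219 -0.001]
 [-0.    -0.002 -1.   ]]
to go (tool) [ -3.5   0.6 -13.2]
```

View pics/c5.png

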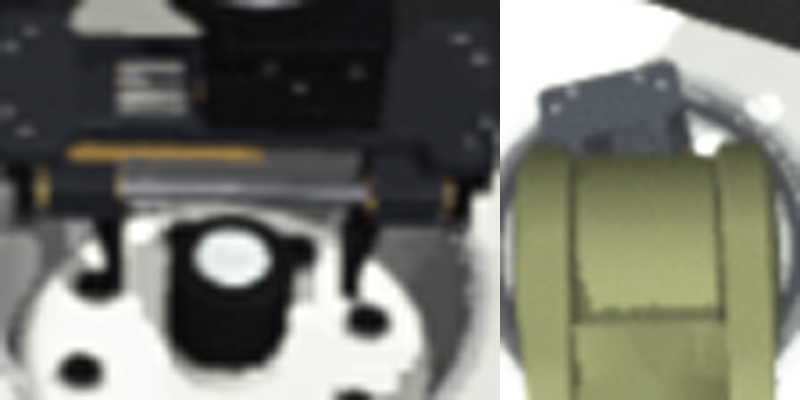

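```bash
python3 - <<'E'
from h import *
s=arm.state();p=s["tool_pos"];M=Ro.from_quat(s["eef_rot"]).as_matrix()
c=[(230+40/5-.4,165+92/5-.4),(230+175/5-.4,165+62/5-.4)]
for z in(240,280): print(z,[(M.T@(np.r_[atz("top",u,z),z]-p))[:2].round(1) for u in c])
L=np.array([248+122/7.14-.5,150+290/7.14-.5]);R=np.array([248+343/7.14-.5,150+293/7.14-.5])
def f(q):
    P=p+[q[0],q[2],q[1]]; return np.r_[proj("side",P+9.5*M[:,0]+43*M[:,1])-L,proj("side",P+9.5*M[:,0]-43*M[:,1])-R]
for dy in(0,-3,-6):
    r=least_squares(lambda q:f([q[0],q[1],dy]),[0,0]);print(dy,r.x,r.fun)
r=least_squares(f,[0,0,0]);print(r.x)
E
```

```text
240 [array([32.9, 94.7]), array([-40.4,  94.5])]
280 [array([31.5, 91.2]), array([-38.7,  91. ])]
0 [ 0.93197466 39.65518327] [ 0.54561433 -0.19211167 -0.53335027  0.1521922 ]
-3 [ 1.36799723 36.19905355] [ 0.59883404 -0.19265495 -0.58540547  0.14895552]
-6 [ 1.80403643 32.74285998] [ 0.65167366 -0.19318101 -0.63710261  0.14575492]
[-3.32910422 73.43063843 29.32087069]
```

Fingers are open either side of the nut: tips at (105,290) and (350,293), nut disc at (233,257). The fit puts the real tool about 35 mm above its reading, with its lateral position right over the nut. I go down 21 mm more and close.

servo_tool(moves=[0,0,0.006,0,0,0,0.005,0,0,0,0.005,0,0,0,0.005,0,0,0,0,0,0,0,0,0])

```text
t: 6.87
tool_pos: [536.0, 23.0, 109.0]
eef_rot: [0.625, 0.781, -0.0, -0.0]
ft_force: [0.1, -0.6, -1.2]
grip_width: 1.0
grasp_force: 0.0
```

servo_tool(moves=[0,0,0,0,0,0,0,0,0,0,0,0,0,0,0,0,0,0,0,0,0,0,0,0,0,0,0,0,0,0,0,0,0,0,0,0], claw=0.04, newtons=5)

```text
t: 7.62
tool_pos: [536.2, 23.1, 109.5]
eef_rot: [0.625, 0.781, -0.0, -0.0]
ft_force: [-0.3, 1.2, 1.1]
grip_width: 0.587
grasp_force: 5.0
```

```bash
python3 -c "from h import *;st()"
```

```text
t 7.617
tool_pos [536.201  23.132 109.522]
joint_pos [-0.659  0.141  0.617  1.849 -0.089  1.179  0.208]
ft_force [-0.266  1.229  1.127]
wrist_torque [-0.081  0.238 -0.023]
grip_width 0.587
grasp_force 5.0
[[-0.219  0.976 -0.   ]
 [ 0.976  0.219  0.   ]
 [ 0.    -0.    -1.   ]]
to go (tool) [ -3.1  -0.4 -32.5]
```

Gripped at 51 mm, well centred. Now 30 N and a feel clockwise.

servo_tool(moves=[0,0,0,0,0,0,0,0,0,0,0,3,0,0,0,3,0,0,0,0], claw=0.04, newtons=30)

```text
t: 8.03
tool_pos: [536.5, 22.9, 109.5]
eef_rot: [0.666, 0.746, 0.0, 0.0]
ft_force: [-0.3, -0.1, 0.1]
grip_width: 0.578
grasp_force: 30.0
```

```bash
python3 -c "from h import *;st()"
```

```text
t 8.033
tool_pos [536.468  22.926 109.517]
joint_pos [-0.667  0.142  0.627  1.849 -0.09   1.178  0.103]
ft_force [-0.321 -0.074  0.062]
wrist_torque [-0.131  0.138 -0.065]
grip_width 0.578
grasp_force 30.001
[[-0.114  0.993  0.   ]
 [ 0.993  0.114 -0.   ]
 [-0.     0.    -1.   ]]
to go (tool) [ -2.9  -0.3 -32.5]
```

servo_tool(moves=[0,0,0,3,0,0,0,3])

```text
t: 8.2
tool_pos: [536.4, 22.9, 109.5]
eef_rot: [0.703, 0.711, 0.0, 0.0]
ft_force: [-0.2, -1.2, 0.5]
grip_width: 0.577
grasp_force: 30.0
```

```bash
python3 -c "from h import *;st()"|grep -E "torque|force|pos"
```

```text
tool_pos [536.436  22.879 109.522]
joint_pos [-6.750e-01  1.430e-01  6.350e-01  1.849e+00 -9.100e-02  1.178e+00
ft_force [-0.24  -1.182  0.504]
wrist_torque [-0.274  0.206  0.037]
grasp_force 29.998
```

servo_tool(moves=[0,0,0,3])

```text
t: 8.28
tool_pos: [536.4, 22.9, 109.5]
eef_rot: [0.722, 0.692, 0.0, 0.0]
ft_force: [-0.1, -0.8, 0.7]
grip_width: 0.58
grasp_force: 30.0
```

```bash
python3 -c "from h import *;st()"|grep -E "torque|force|pos"
```

```text
tool_pos [536.425  22.9   109.537]
joint_pos [-0.679  0.143  0.64   1.849 -0.092  1.178 -0.051]
ft_force [-0.085 -0.772  0.657]
wrist_torque [-0.261  0.106  0.054]
grasp_force 29.998
```

servo_tool(moves=[0,0,0,3])

```text
t: 8.37
tool_pos: [536.4, 22.9, 109.5]
eef_rot: [0.74, 0.673, 0.0, 0.0]
ft_force: [-0.1, -2.2, 1.7]
grip_width: 0.577
grasp_force: 30.0
```

```bash
python3 -c "from h import *;st()"|grep -E "torque|force|pos"
```

```text
tool_pos [536.426  22.877 109.531]
joint_pos [-0.683  0.143  0.644  1.85  -0.093  1.178 -0.103]
ft_force [-0.118 -2.238  1.71 ]
wrist_torque [-0.273  0.143  0.009]
grasp_force 29.998
```

18 degrees clockwise without a stop and with low torque, so clockwise loosens. I continue, watching torque and lift.

servo_tool(moves=[0,0,0,5,0,0,0,5,0,0,0,5,0,0,0,5])

```text
t: 8.7
tool_pos: [536.4, 23.0, 109.5]
eef_rot: [0.846, 0.533, 0.0, 0.0]
ft_force: [-0.8, -0.6, 1.0]
grip_width: 0.575
grasp_force: 30.0
```

```bash
python3 -c "from h import *;st()"|grep -E "torque|force|pos"
```

```text
tool_pos [536.378  22.989 109.523]
joint_pos [-0.711  0.146  0.675  1.85  -0.098  1.179 -0.448]
ft_force [-0.847 -0.65   1.028]
wrist_torque [-0.242  0.167  0.006]
grasp_force 29.995
```

servo_tool(moves=[0,0,0,5,0,0,0,5,0,0,0,5,0,0,0,5])

```text
t: 9.03
tool_pos: [536.4, 23.2, 109.5]
eef_rot: [0.926, 0.379, 0.0, 0.0]
ft_force: [-0.7, 0.1, 0.6]
grip_width: 0.576
grasp_force: 30.0
```

```bash
python3 -c "from h import *;st()"|grep -E "torque|force|pos"
```

```text
tool_pos [536.423  23.168 109.54 ]
joint_pos [-0.739  0.148  0.707  1.851 -0.104  1.179 -0.792]
ft_force [-0.743  0.071  0.621]
wrist_torque [-0.126  0.208  0.046]
grasp_force 29.995
```

servo_tool(moves=[0,0,0,5,0,0,0,5,0,0,0,5,0,0,0,5,0,0,0,3,0,0,-0.003,0,0,0,-0.003,0,0,0,-0.002,0,0,0,0,0])

```text
t: 9.78
tool_pos: [536.5, 23.1, 118.0]
eef_rot: [0.982, 0.188, 0.0, -0.0]
ft_force: [0.6, -0.2, -0.9]
grip_width: 0.578
grasp_force: 30.0
```

```bash
python3 -c "from h import *;st()"
```

```text
t 9.783
tool_pos [536.547  23.123 117.971]
joint_pos [-0.776  0.143  0.746  1.842 -0.104  1.195 -1.189]
ft_force [ 0.552 -0.24  -0.919]
wrist_torque [-0.275  0.061 -0.011]
grip_width 0.578
grasp_force 30.001
[[ 0.929  0.37   0.001]
 [ 0.37  -0.929  0.   ]
 [ 0.001 -0.    -1.   ]]
to go (tool) [ -1.2   2.9 -24. ]
```

It rose 8 mm with no resistance (a locked nut only allows 5), so it is free. I lift straight up about 100 mm from the seat.

servo_tool(moves=[0,0,-0.006,0,0,0,-0.008,0,0,0,-0.008,0,0,0,-0.01,0,0,0,-0.01,0,0,0,-0.012,0,0,0,-0.012,0,0,0,-0.012,0,0,0,-0.012,0,0,0,-0.01,0,0,0,-0.006,0,0,0,0,0,0,0,0,0,0,0,0,0,0,0,0,0])

```text
t: 11.03
tool_pos: [535.8, 23.1, 222.6]
eef_rot: [0.982, 0.188, -0.001, 0.0]
ft_force: [-0.2, 0.6, -1.1]
grip_width: 0.575
grasp_force: 30.0
```

```bash
python3 - <<'E'
from h import *
st();print(arm.state()["qvel"])
b=arm.read_camera("side");cv2.imwrite("pics/side_c6.png",b)
cv2.imwrite("pics/c6.png",cv2.resize(b[100:220,200:360],(800,600),interpolation=cv2.INTER_CUBIC))
for z in(237,258,279):print(z,((proj("side",[536.5,20,z])-[200,100])*5).round())
E
```

```text
t 11.033
tool_pos [535.768  23.082 222.649]
joint_pos [-0.801  0.06   0.746  1.696 -0.041  1.403 -1.243]
ft_force [-0.185  0.576 -1.119]
wrist_torque [-0.075  0.114  0.006]
grip_width 0.575
grasp_force 30.0
[[ 0.93   0.369 -0.001]
 [ 0.369 -0.93  -0.   ]
 [-0.001 -0.    -1.   ]]
to go (tool) [-0.3  3.1 80.6]
[ 5.48827313e-04  1.32674079e-03  1.65979130e-05 -9.89012017e-04
  1.94972705e-03 -2.00588413e-04  7.71501944e-05]
237 [408. 355.]
258 [411. 329.]
279 [413. 302.]
```

View pics/c6.png

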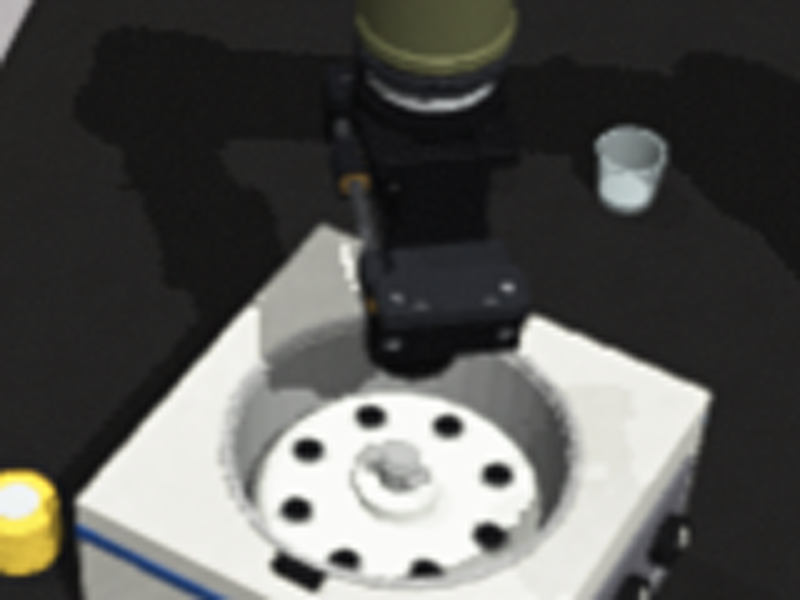

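The picture shows the bare spindle at (400,465) and the nut held under the gripper at (410,365). It has risen 113 mm, upright over the bowl; the cup is in place.

```bash
python3 -c "
from station import arm
print(arm.job_done())"
```

```text
the job is handed in; nothing more can be done
None
```

The nut came loose turning clockwise from above (a left-hand thread); it is off the spindle, held still and upright about 113 mm above its seat over the bowl, and I handed the job in at about 11 s of the 48 s.

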